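# Shut and bolt the test fixture's cover

## Robot

A 6-joint arm with a two-finger parallel gripper is mounted at the origin on a cart in front of the work surface, level with it; the furniture and walls round the work are solid. World frame = base frame: x ahead of the robot, y to its left, z up, the work surface at z = 0. Lengths are in mm, angles in rad, forces in N, time in s.
With the tool pointing down it reaches from about 350 to 875 mm from the base axis. Payload 4.2 kg.
Tool frame: the origin (TCP) lies between the finger pads; the fingertips stand 14 mm ahead of it and the grasp point (between the pads) lies 5 mm behind it; z points along the fingers, y is the line along which they close (so a half turn about z gives the same grasp; the last joint's range is limited). The gripper opens to 85 mm and grips with 20 to 120 N. Pads are 22 mm wide; open, the fingers measure 114 mm over their backs; the gripper's body (76 mm by 85 mm) begins 54 mm behind the grasp point. The pads swing forward as they close: fully open they stand 13 mm farther back than shut.
Start: joints at [-1.003, 0.385, 0.008, 0, -1.194, -0.259], TCP at [189.963, -595.41, 245.312] pointing down, gripper open.
Joint ranges: [-3.14, 3.14], [-1.21, 2.06], [-1.07, 1.41], [-3.16, 2.05], [-2.99, -0.16], [-3.1, 3.1]. Speed limits (rad/s): [2.79, 2.79, 3.14, 3.14, 3.14, 3.14].

## Interface

Orientations are given as a unit quaternion [x, y, z, w].
In Python, from bench import * gives the robot as it stands.
- The arm moves only by the tool carry_out, never from a script. Its argument "motion" is a list of rows, each a list of 7 numbers: the turn, a rotation vector about the tool's x, y, z in rad, then the shift along the tool's x, y, z in mm, then the opening, from -1 (shut) to 1 (fully open), so that 0 is half open. A call has 1 to 5 rows; each row is the pose to reach, as a shift and turn from the pose commanded when the call began, along the tool's axes at that moment; what a row does not reach only later rows make up. A row lasts 1/8 s, in which the tool goes at most 62.5 mm and 10.7 degrees, less where a joint would pass 70% of its speed; a pose out of reach is approached as far as the arm can. A call with a gripper value outside its range is refused whole. The fingers move at their own pace and stop on an object; the grip force is fixed at half the most. Time passes only in rows, so rows that repeat a pose let the fingers close. It gives the time, the measured TCP pose, the force, the opening and the grip force at its end, in the units of the state.
- read_state(): the state, without advancing time (a new reading comes with each control period).
- get_image(name): name is "side" or "top" or "wrist"; returns a dict with "color" (400x640x3 uint8, blue, green, red), "mtx" (3x3 intrinsics, pixels), "position" and "orientation" of the camera in the world. Camera axes: x right, y down, z forward; pixel columns grow to the right and rows downward; lengths in mm; the calibration is good to about 2 mm. A picture is of the moment at which its call begins. There is no depth.
- job_done(): hands the job in; it is judged then, once.
The state is a dict: "clock": time; "joints": joint angles; "joint_vel": joint speeds; "joint_efforts": joint torques, N m; "position": TCP position; "ee_rot": TCP orientation; "contact_force": force on the tool from outside, world axes, zero at the start; "wrist_torque": the same for the moment, N m; "gripper_width": finger opening in mm; "grasp_force": force on a finger pad.
Only numpy, scipy, OpenCV 4.12 (cv2) and the standard library are available. Lean on these libraries where they do the work, as an engineer would, in place of code of your own. Each camera call takes 0.05 s, during which the arm holds its last target. There are 200 camera calls.

## Task

Make the test fixture ready for power: push its hinged cover fully shut with a fingertip, then press the long spring safety catch right down with one fingertip and, while keeping it down, push the bolt's upright stud with the other fingertip until the bolt is fully home through the cover's loop. Then take the fingers away so that the catch springs fully up and locks the bolt. Leave the other things on the bench, and the unit in the fixture, where they are.

Things in the scene. Friction and masses are not known exactly. Their poses are not given: they have to be found in the camera images.
- fixture: Grey board-test fixture fixed to the bench, 200 mm (its x, front to back) by 160 mm (its y) footprint; origin at the centre of its underside on the bench; its x points away from the robot, y to the left, z up (turned a little about z). Its front part is a low deck (top 30 mm above the bench) carrying the catch and the bolt; its rear part is an open bay (rim 46 mm high) under a hinged cover. On the deck nothing fixed stands higher than 51 mm above the bench.
- cover_hinge (a point): Point on the cover's hinge line, at the middle of the fixture's rear edge, 46 mm above the bench. The hinge line runs along the fixture's y. Site axes turn with the cover: its -x points along the cover from the hinge to the front edge, z out of the cover's top face.
- cover_front (a point): Middle of the top front edge of the cover, 114 mm from the hinge line. The cover is a 156 mm wide, 5 mm thick flat metal frame with a clear solid window and no handle; its top face is 51 mm above the bench when shut. A small steel keeper loop, 12 mm wide, stands 22 mm out of the front edge, 42 mm to +y of the middle, its top 2 mm above the cover's face; the bolt enters this loop when the cover is shut.
- cover (a joint): Cover angle, rad: 0 fully shut, grows as the front edge swings up (up to 1.2). A stiff hinge holds it at any angle; about 2 N downward on the front half moves it. If the cover is ajar the bolt strikes the loop; if the bolt is home the cover cannot shut.
- stud (a point): Centre of the top face of the bolt's upright steel thumb stud, a plate 22 mm (fixture x) by 12 mm (fixture y); its top is 85 mm above the bench and it stands 38 mm clear of the rod below it, whose top is 47 mm above the bench (its guide straps 51 mm). It moves with the bolt.
- bolt (a joint): Bolt travel, m, along the fixture's +y (to the left): 0 to 0.0015 fully withdrawn (the start), 0.030 fully home through the cover's keeper loop. About 1.5 N moves it once free; it stays where it is left. With the catch up it is blocked after about 2 mm; with the catch up and the bolt home it is locked home.
- catch_top (a point): Centre of the flat top face of the spring safety catch, a long black bar 24 mm (fixture x) by 105 mm (fixture y) that runs beside the bolt on the robot's side, centre line 49 mm from the bolt's. The top is 68 mm above the bench when up, 56 mm when pressed right down. It moves with the catch.
- catch (a joint): How far the catch is pressed down, m: 0 up (sprung, the start), 0.012 right down at its stop. It goes straight down wherever it is pressed; the spring takes about 3 N to start and 7 N right down. The bolt can pass once it is 0.005 down. Released, it springs up, but under a half-moved bolt it can rise only to 0.005; it comes fully up when the bolt is home (past 0.026).
- signal_box: Loose bystander: black box 95x68x27 mm lying in the bay, the unit to be tested. Origin under its centre.
- flux_tub: Loose bystander: round white tub with a blue-topped lid, 45 mm across, 23 mm high, on the bench left of the fixture. Origin under its centre.
- solder_spool_2: Loose bystander: spool of orange wire, 56x51x41 mm, on the bench right of the fixture. Origin under its centre.
- tweezers_1: Loose bystander: black tweezers 165x15x8 mm, lying in front of the fixture. Origin under the centre.
- fuse_box: Loose bystander: small white carton 62x40x20 mm, on the bench behind the left side of the fixture. Origin under its centre.
- vga_adapter: Loose bystander: blue plug adapter 58x34x16 mm, behind the open amplifier. Origin under its centre.
- screwdriver: Loose bystander: black and orange screwdriver, 178 mm long, 31 mm wide, behind the open amplifier. Origin under its centre.

How it is judged (in metres and radians):
On the way, in this order (a step that is already met when the one before it is completed fails the run):
1. the cover is pushed shut with the bolt still withdrawn (value of joint cover below 0.02 rad and value of joint bolt below 0.006 m), for 0.1 s.
2. the fingers hold the catch down before the bolt has moved (all of step 1 and value of joint catch above 0.006 m and contact force between the fingers and catch above 0.5 N), for 0.05 s.
3. the bolt is pushed home with the catch still down (value of joint bolt above 0.026 m and value of joint catch above 0.006 m), for 0.02 s.
At the end, for the whole second after the job is handed in: The cover is shut (within 0.02 rad), the bolt is home (past 26 of its 30 mm) and the catch has sprung up again (within 2 mm) (value of joint cover below 0.02 rad and value of joint bolt above 0.026 m and value of joint catch below 0.002 m); the robot touches nothing.
It fails at once if the catch is let up (less than 6 mm down) while the bolt is part-way (value of joint bolt between 0.008 and 0.022 m and value of joint catch below 0.006 m).
It fails at once if a loose thing is lifted, carried or pushed more than 20 mm (distance of any of signal_box, flux_tub, solder_spool_2, tweezers_1, fuse_box, vga_adapter, screwdriver from where it was at the start of the episode above 0.02 m).
It also fails if it takes over 38 s, if anything falls off the work surface, if the arm or the gripper's body presses on something with over 40 N, if the wrist force passes 120 N, or if a joint passes its speed limit or range.

## Working session

There is one attempt and no reset: what is moved stays moved. The work goes in short steps, Python scripts to look and compute and a tool call to move; the robot and the scene stay as the last step left them, time stands still between calls to the robot, and variables do not carry over. Pictures are saved under pics/ and viewed, at most 10 in all, crops included, and the job is handed in when it is done.

Besides the shell and the picture viewer there is one more tool, called by a JSON object that holds its "name" and its "arguments", one argument or row to a line. carry_out: Moves the arm, as the interface text tells. Its arguments: {"type":"object","properties":{"motion":{"type":"array"}},"required":["motion"]}

```bash
mkdir -p pics; ls; python3 - <<'E'
from bench import *
import cv2,json
for n in("top","side"):
    r=get_image(n); cv2.imwrite(f"pics/{n}0.png",r["color"]); print(n,r["mtx"],r["position"],r["orientation"])
s=read_state();print(s)
E
```

```text
pics
top [[499.22401816   0.         317.83520258]
 [  0.         499.22401816 192.36586547]
 [  0.           0.           1.        ]] [ 325.10411711 -119.43517832 1361.73648923] [ 0.70414815 -0.7038344   0.06712504 -0.06547328]
side [[376.06294537   0.         324.32152452]
 [  0.         376.06294537 196.60383442]
 [  0.           0.           1.        ]] [  510.55074632 -1017.84084566   478.94703106] [ 0.83339172 -0.03265429  0.01564548 -0.55149538]
{'clock': 0.1, 'joints': array([-1.00341195e+00,  3.85506207e-01,  6.75099016e-03, -3.83991807e-04,
       -1.19400332e+00, -2.58609914e-01]), 'joint_vel': array([ 1.37889613e-04, -2.69850068e-03,  2.80935036e-03,  1.17011934e-03,
       -1.64124958e-03,  5.35142295e-07]), 'joint_efforts': array([-9.62870799e-04, -3.93318808e+01,  1.88928705e+01,  4.19798523e+00,
       -2.63591952e-03,  4.33216215e-06]), 'position': array([ 189.79366284, -594.9698128 ,  244.31798725]), 'ee_rot': array([-1.53704597e-01,  9.88116341e-01,  9.70239173e-04, -2.30318413e-04]), 'contact_force': array([0.38767731, 0.20040261, 0.00598383]), 'wrist_torque': array([ 0.00048803, -0.03658106, -0.04024058]), 'grasp_force': 0.0, 'gripper_width': 85.4356478173579}
```

View pics/top0.png

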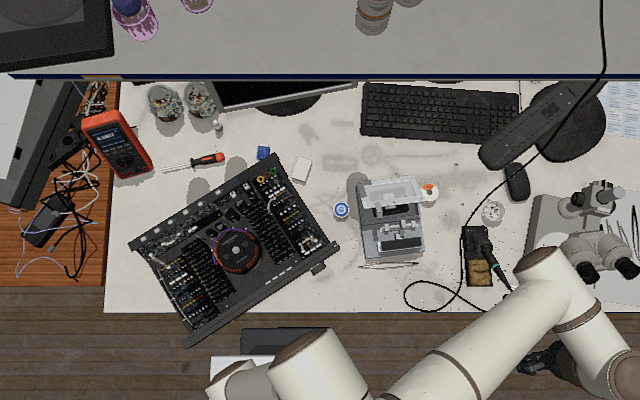

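View pics/side0.png

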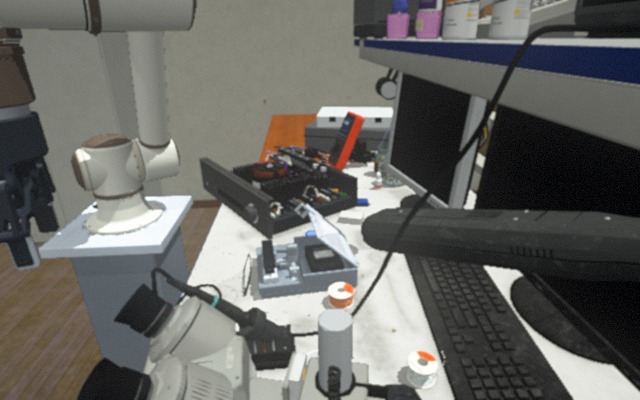

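The top view shows the fixture around pixel (392,222), with its front edge near v=262 and the open cover around (392,192). In the side view the fixture is near (300,265), with the cover raised about 50°. I'll enlarge both.

```bash
cat > h.py <<'E'
from bench import *
import numpy as np, cv2
from scipy.spatial.transform import Rotation as R
def plane(r,px,z):
    d=R.from_quat(r["orientation"]).apply(np.linalg.inv(r["mtx"])@[px[0],px[1],1]); p=np.array(r["position"]); return p+d*(z-p[2])/d[2]
def proj(r,X):
    q=r["mtx"]@R.from_quat(r["orientation"]).inv().apply(np.array(X)-r["position"]); return q[:2]/q[2]
def tri(obs):
    A=np.zeros((3,3));b=np.zeros(3)
    for r,px in obs:
        d=R.from_quat(r["orientation"]).apply(np.linalg.inv(r["mtx"])@[px[0],px[1],1]);d/=np.linalg.norm(d);M=np.eye(3)-np.outer(d,d);A+=M;b+=M@r["position"]
    return np.linalg.solve(A,b)
E
python3 - <<'E'
from h import *
t=get_image("top")
for p in [(363,264),(424,257),(392,222),(360,183)]: print(p,plane(t,p,30).round())
a=cv2.imread("pics/top0.png")[165:280,320:450]; b=cv2.imread("pics/side0.png")[195:305,235:375]
a=cv2.resize(a,(520,460),interpolation=cv2.INTER_CUBIC)
cv2.imwrite("pics/a.png",a); cv2.imwrite("pics/b.png",cv2.resize(b,(700,550),interpolation=cv2.INTER_CUBIC))
E
```

```text
(363, 264) [ 385. -242.   30.]
(424, 257) [ 404. -404.   30.]
(392, 222) [ 497. -322.   30.]
(360, 183) [ 604. -237.   30.]
```

View pics/a.png

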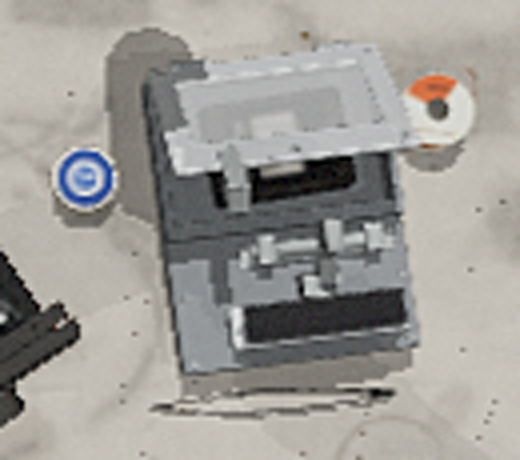

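View pics/b.png

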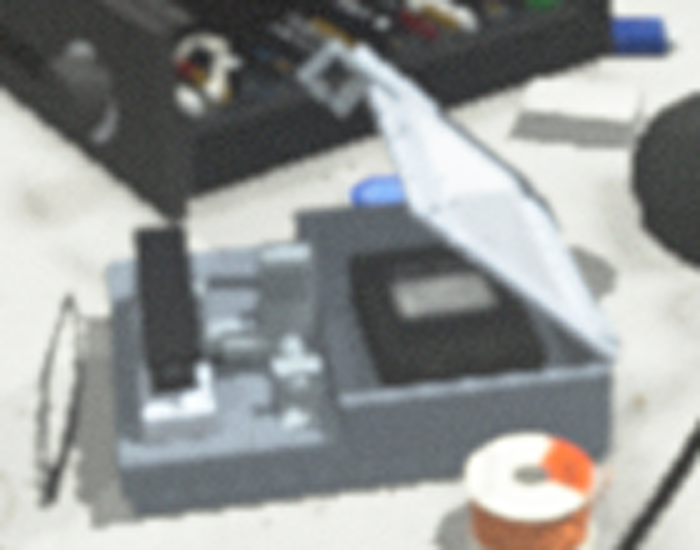

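In the crops, the stud top is at top-view pixel (403,223). The black catch runs (382..421, ~244), and the keeper loop is at (379,210) on the open cover. In the side view the stud is near (292,245). The fixture yaw is about +0.117 rad, with its centre near (492,-322). Next I'll hover over it with the tool turned so its closing axis lies along the fixture's x.

{"name": "carry_out", "arguments": {
  "motion": [
    [0,0,-0.18,-60,28,-40,1],
    [0,0,-0.36,-120,56,-60,1],
    [0,0,-0.54,-178,84,-80,1],
    [0,0,-0.72,-237,112,-90,1],
    [0,0,-0.9,-295,140,-90,1]
  ]
}}

```text
clock: 0.78
position: [407.3, -392.2, 334.4]
ee_rot: [-0.571, 0.821, -0.001, 0.0]
contact_force: [-0.3, -0.6, -0.7]
gripper_width: 85.5
grasp_force: 0.0
```

```bash
python3 - <<'E'
from h import *
s=read_state();print(s["position"],R.from_quat(s["ee_rot"]).as_matrix().round(3),s["joints"].round(2))
E
```

```text
[ 407.33757637 -392.15195199  334.38123954] [[-0.349 -0.937  0.002]
 [-0.937  0.349 -0.001]
 [ 0.    -0.002 -1.   ]] [-0.48  0.23  0.01  0.   -1.35  0.12]
```

{"name": "carry_out", "arguments": {
  "motion": [
    [0,0,-0.18,-40,-13,0,0.0],
    [0,0,-0.36,-74,-26,10,-0.5],
    [0,0,-0.473,-74,-26,10,-1],
    [0,0,-0.473,-74,-26,10,-1]
  ]
}}

```text
clock: 1.27
position: [456.7, -333.1, 323.0]
ee_rot: [0.745, -0.667, -0.0, 0.0]
contact_force: [0.0, -0.1, 0.5]
gripper_width: 11.9
grasp_force: 0.0
```

```bash
python3 - <<'E'
from h import *
s=read_state();print(s["position"],R.from_quat(s["ee_rot"]).as_matrix().round(3),s["joints"].round(2))
import pickle
w=get_image("wrist");t=get_image("top");pickle.dump((w,t,s),open("v1.pkl","wb"))
print(w["mtx"],w["position"],R.from_quat(w["orientation"]).as_matrix().round(3))
cv2.imwrite("pics/w1.png",w["color"])
E
```

```text
[ 456.72376102 -333.080119    322.9896675 ] [[ 0.11  -0.994 -0.001]
 [-0.994 -0.11   0.   ]
 [-0.     0.001 -1.   ]] [-0.34  0.24 -0.01 -0.   -1.33  0.45]
[[329.93288898   0.         322.20396207]
 [  0.         329.93288898 200.45030344]
 [  0.           0.           1.        ]] [ 464.67243024 -402.65501529  453.22681679] [[-0.994 -0.105 -0.031]
 [-0.109  0.956  0.273]
 [ 0.001  0.275 -0.961]]
```

View pics/w1.png

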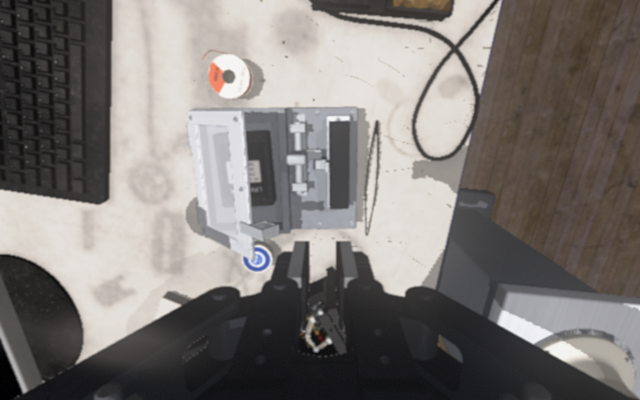

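The wrist view shows the stud top near (296,159) and the catch's black top spanning (329..351, 122..208). The cover front edge runs (243,110)–(243,222), and the keeper loop is near (260,232). I'll enlarge it for exact pixels.

```bash
python3 - <<'E'
import cv2
a=cv2.imread("pics/w1.png")[98:245,180:380]; cv2.imwrite("pics/w1c.png",cv2.resize(a,(800,588),interpolation=cv2.INTER_CUBIC))
E
```

```text
(no output)
```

View pics/w1c.png

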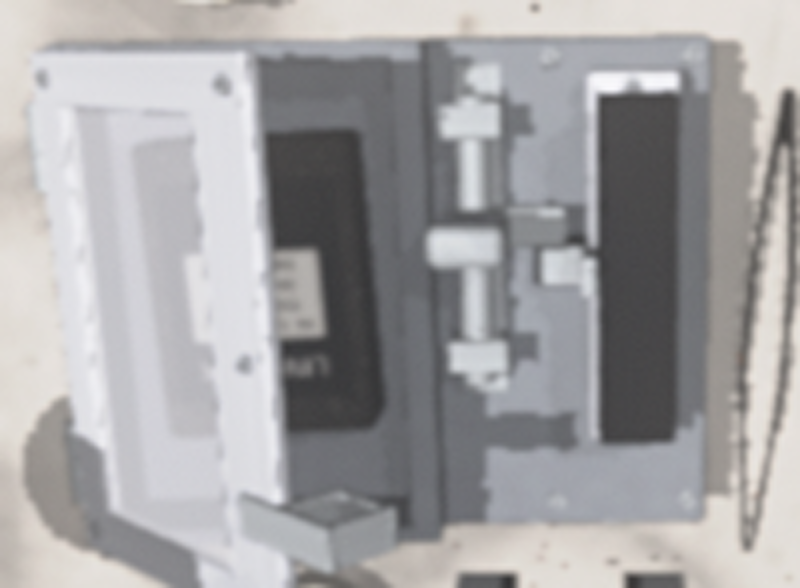

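The crop puts the stud top centre at wrist pixel ≈(296,159.5) and the catch top centre at ≈(339.5,164.8). The cover's front corners are at crop (258,52) and (285,560).

```bash
python3 - <<'E'
from h import *
import pickle
w,t,s=pickle.load(open("v1.pkl","rb")); S=get_image("side")
c=lambda x,y:(180+x/4,98+y/4)
a=lambda x,y:(320+x/4,165+y/4)
b=lambda x,y:(235+x/5,195+y/5)
P=lambda *o:tri(o).round(1)
print("stud tri",P((w,c(464,246)),(t,a(333,232))),"w/side",P((w,c(464,246)),(S,b(287,250))),"plane85",plane(w,c(464,246),85).round(1),plane(t,a(333,232),85).round(1))
print("catch tri",P((w,c(638,267)),(t,a(327,317))),"plane68",plane(w,c(638,267),68).round(1),plane(t,a(327,317),68).round(1))
e=[plane(w,c(*p),68) for p in((638,93),(638,440))];d=e[1]-e[0];print("catch ends",e,np.linalg.norm(d),"yaw",np.arctan2(-d[0],d[1]))
for n,p in(("front R",(708,38)),("front L",(700,520))):print(n,plane(w,c(*p),30).round(1))
print("coverfront -y",P((w,c(258,52)),(t,a(410,150))), "+y",P((w,c(285,575)),(t,a(176,172))))
E
```

```text
stud tri [ 487.4 -342.3   85.3] w/side [ 488.3 -342.3   85.6] plane85 [ 487.3 -342.3   85. ] [ 487.6 -342.3   85. ]
catch tri [ 435.6 -339.3   67.1] plane68 [ 436.8 -338.9   68. ] [ 434.4 -339.6   68. ]
catch ends [array([ 442.98792082, -388.38045713,   68.        ]), array([ 430.23279779, -285.946765  ,   68.        ])] 103.22477631718498 yaw 0.12388311725584603
front R [ 421.4 -405.7   30. ]
front L [ 402.2 -248.3   30. ]
coverfront -y [ 539.  -389.   110.5] +y [ 527.9 -241.2   93.6]
```

The measurements agree with the given heights: stud (487.5,-342.3,85), catch (436,-339,67–68), yaw ≈0.12, hinge near (610,-303). Next I'll move above the cover, keeping the fingers shut.

{"name": "carry_out", "arguments": {
  "motion": [
    [0,0,0,-4,-45,20,-1],
    [0,0,0,-8,-85,65,-1],
    [0,0,0,-13,-117,115,-1],
    [0,0,0,-13,-117,165,-1],
    [0,0,0,-13,-117,169,-1]
  ]
}}

```text
clock: 2.05
position: [568.9, -307.2, 150.0]
ee_rot: [0.745, -0.667, -0.004, 0.002]
contact_force: [-1.0, -0.7, 0.6]
gripper_width: -0.1
grasp_force: 0.0
```

{"name": "carry_out", "arguments": {
  "motion": [
    [0,0,0,0,10,18,-1],
    [0,0,0,0,18,35,-1],
    [0,0,0,0,26,50,-1],
    [0,0,0,0,32,63,-1],
    [0,0,0,0,35,74,-1]
  ]
}}

```text
clock: 2.68
position: [537.0, -312.4, 81.7]
ee_rot: [0.745, -0.667, 0.001, -0.0]
contact_force: [-0.8, -0.2, 1.7]
gripper_width: -0.1
grasp_force: 0.6
```

{"name": "carry_out", "arguments": {
  "motion": [
    [0,0,0,0,1,8,-1],
    [0,0,0,0,1,13,-1],
    [0,0,0,0,1,16,-1],
    [0,0,0,0,1,18,-1],
    [0,0,0,0,1,18,-1]
  ]
}}

```text
clock: 3.3
position: [535.6, -311.7, 64.9]
ee_rot: [0.746, -0.666, 0.0, 0.0]
contact_force: [-4.5, 2.8, 12.5]
gripper_width: 0.3
grasp_force: 6.4
```

The force rose to 12.5 N at tip height 51 mm, so the cover is shut. Now I'll lift away and go above the press position.

{"name": "carry_out", "arguments": {
  "motion": [
    [0,0,0,0,0,-40,-1],
    [0,0,0,10,18,-80,-0.15],
    [0,0,-0.01,35,55,-80,-0.15],
    [0,0,-0.01,48,76,-80,-0.15],
    [0,0,-0.01,48,76,-80,-0.15]
  ]
}}

```text
clock: 3.92
position: [464.1, -368.5, 141.9]
ee_rot: [0.748, -0.664, -0.001, 0.0]
contact_force: [0.5, 0.1, -0.5]
gripper_width: 36.4
grasp_force: 0.0
```

```bash
python3 - <<'E'
from h import *
s=read_state();print(s["position"],R.from_quat(s["ee_rot"]).as_matrix().round(3),s["gripper_width"],s["contact_force"])
import pickle
w=get_image("wrist");pickle.dump((w,s),open("v2.pkl","wb"))
for n,X in dict(stud=(487.5,-342.3,85),catch=(436,-339.3,68)).items(): print(n,proj(w,X))
cv2.imwrite("pics/w2.png",w["color"])
E
```

```text
[ 464.07670111 -368.45271037  141.87245517] [[ 0.118 -0.993 -0.001]
 [-0.993 -0.118  0.001]
 [-0.001  0.001 -1.   ]] 36.41524223742421 [ 0.50736545  0.10178474 -0.53172128]
stud [280.14212391 261.79713484]
catch [358.34347372 262.47592731]
```

View pics/w2.png

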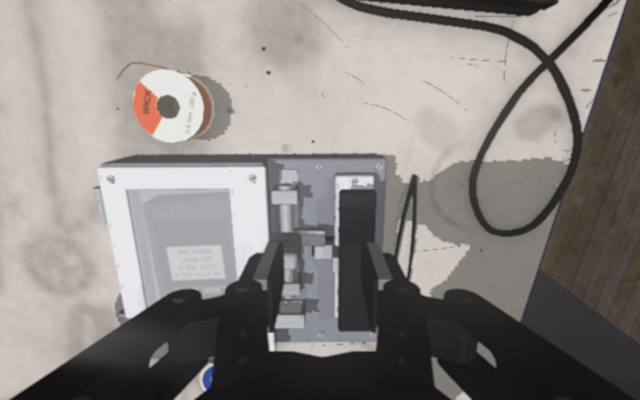

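The cover lies flat and shut. The left fingertip is at about (255–283, 240), beside and above the stud, and the right one is at (360–385, 240), above the catch. I'll check the finger geometry against the projection.

```bash
python3 - <<'E'
from h import *
import pickle
w,s=pickle.load(open("v2.pkl","rb"));M=R.from_quat(s["ee_rot"]).as_matrix();p=s["position"]
for dz in(10,14):
  for dy in(-32.7,-18.2,18.2,32.7):print(dz,dy,proj(w,p+M@[11,dy,dz]).round())
S=np.array([487.5,-342.3,85]);print("stud in tool",M.T@(S-p),"catch",M.T@(np.array([436,-339.3,68])-p))
c=w["color"];cv2.imwrite("pics/w2c.png",cv2.resize(c[160:350,240:400],(640,760))[:600])
E
```

```text
10 -32.7 [251. 240.]
10 -18.2 [283. 240.]
10 18.2 [362. 240.]
10 32.7 [394. 240.]
14 -32.7 [253. 237.]
14 -18.2 [284. 237.]
14 18.2 [361. 237.]
14 32.7 [392. 237.]
stud in tool [-23.1581844  -26.39290024  56.87006823] catch [-32.20727077  24.37889808  73.9167257 ]
```

View pics/w2c.png

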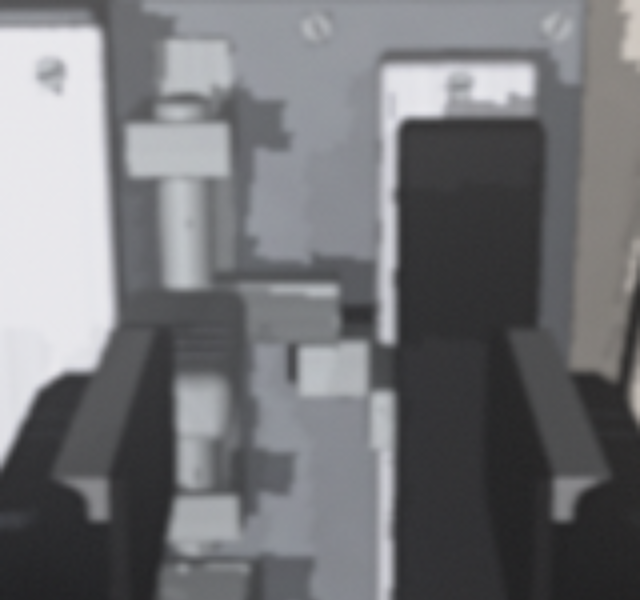

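The visible tips are about 7 mm thick, centred at ±22 mm. I'll open slightly so they centre on ±26 mm, then descend.

{"name": "carry_out", "arguments": {
  "motion": [
    [0,0,0,0,1,20,0.04],
    [0,0,0,0,1,45,0.04],
    [0,0,0,0,1,56,0.04],
    [0,0,0,0,1,60,0.04],
    [0,0,0,0,1,64,0.04]
  ]
}}

```text
clock: 4.6
position: [465.2, -368.0, 78.9]
ee_rot: [0.749, -0.663, 0.001, -0.0]
contact_force: [-0.5, 1.7, 3.1]
gripper_width: 44.3
grasp_force: 1.4
```

{"name": "carry_out", "arguments": {
  "motion": [
    [0,0,0,0,0,3,0.04],
    [0,0,0,0,0,6,0.04],
    [0,0,0,0,0,8,0.04],
    [0,0,0,0,0,8,0.04]
  ]
}}

```text
clock: 5.1
position: [465.0, -368.0, 70.9]
ee_rot: [0.749, -0.663, 0.001, -0.0]
contact_force: [0.6, 2.5, 4.0]
gripper_width: 44.9
grasp_force: 2.6
```

{"name": "carry_out", "arguments": {
  "motion": [
    [0,0,0,0,0,2,0.04],
    [0,0,0,0,0,4,0.04],
    [0,0,0,0,0,4,0.04]
  ]
}}

```text
clock: 5.48
position: [465.1, -368.0, 67.7]
ee_rot: [0.749, -0.663, 0.001, -0.0]
contact_force: [0.9, 4.0, 9.7]
gripper_width: 44.8
grasp_force: 4.5
```

```bash
python3 - <<'E'
from h import *
s=read_state();w=get_image("wrist");S=get_image("side");print(s["position"],s["contact_force"],s["wrist_torque"])
v=np.vstack([cv2.resize(w["color"][150:300,230:410],(720,300*2))[:300*2:1]]);b=cv2.resize(S["color"][215:305,235:375],(700,450),interpolation=cv2.INTER_CUBIC)
cv2.imwrite("pics/s3.png",b)
E
```

```text
[ 465.09834913 -368.015797     67.74833808] [0.87295    3.98398904 9.71951241] [ 1.13941051  0.04376083 -0.09630157]
```

View pics/s3.png

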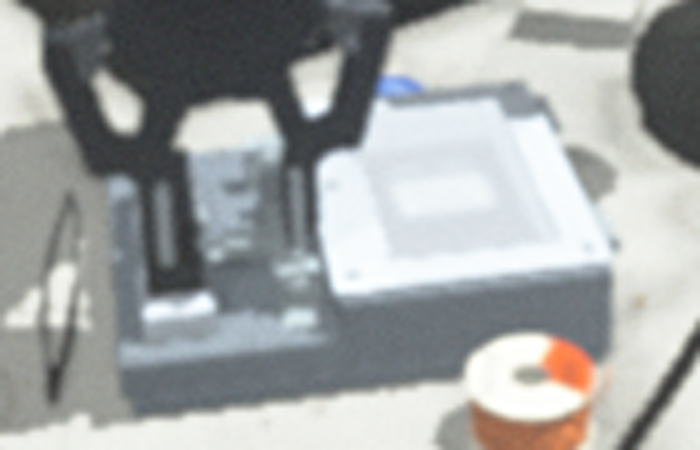

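The side view shows the cover flat, the catch bar pressed down close to its white base at the left finger, and the other finger just right of the stud. The force jumped to 9.7 N, so the catch is at its stop. Now I'll push the bolt.

{"name": "carry_out", "arguments": {
  "motion": [
    [0,0,0,-4,0,0,0.04],
    [0,0,0,-8,0,0,0.04],
    [0,0,0,-14,0,0,0.04],
    [0,0,0,-20,0,0,0.04]
  ]
}}

```text
clock: 6.08
position: [463.7, -350.7, 68.2]
ee_rot: [0.749, -0.662, 0.003, 0.0]
contact_force: [0.1, -6.8, 5.8]
gripper_width: 44.3
grasp_force: 3.7
```

{"name": "carry_out", "arguments": {
  "motion": [
    [0,0,0,-5,0,0,0.04],
    [0,0,0,-10,0,0,0.04],
    [0,0,0,-14,0,0,0.04],
    [0,0,0,-17,0,0,0.04],
    [0,0,0,-17,0,0,0.04]
  ]
}}

```text
clock: 6.7
position: [461.6, -333.6, 68.2]
ee_rot: [0.749, -0.663, 0.003, 0.0]
contact_force: [-0.3, -5.0, 6.6]
gripper_width: 44.5
grasp_force: 4.6
```

{"name": "carry_out", "arguments": {
  "motion": [
    [0,0,0,-2,0,0,0.04],
    [0,0,0,-4,0,0,0.04],
    [0,0,0,-4,0,0,0.04]
  ]
}}

```text
clock: 7.08
position: [461.6, -333.0, 68.3]
ee_rot: [0.749, -0.663, 0.005, 0.001]
contact_force: [-0.1, -20.3, 0.9]
gripper_width: 44.2
grasp_force: 11.6
```

The lateral force jumped to 20 N at the end of travel, so the bolt is home. I'll back off the stud slightly, then lift.

{"name": "carry_out", "arguments": {
  "motion": [
    [0,0,0,4,0,0,0.04],
    [0,0,0,7,0,0,0.04],
    [0,0,0,7,0,-10,0.04],
    [0,0,0,7,0,-30,0.04],
    [0,0,0,7,0,-70,0.04]
  ]
}}

```text
clock: 7.7
position: [458.5, -333.7, 134.9]
ee_rot: [0.748, -0.663, -0.003, 0.001]
contact_force: [1.1, 0.7, 0.4]
gripper_width: 44.4
grasp_force: 0.0
```

{"name": "carry_out", "arguments": {
  "motion": [
    [0,0,0,20,0,-60,0.04],
    [0,0,0,30,0,-100,0.04],
    [0,0,0,30,0,-100,0.04]
  ]
}}

```text
clock: 8.07
position: [465.0, -365.7, 240.0]
ee_rot: [0.748, -0.663, 0.004, -0.001]
contact_force: [-0.9, -0.0, -0.9]
gripper_width: 44.0
grasp_force: 0.0
```

```bash
python3 - <<'E'
from h import *
s=read_state();w=get_image("wrist");print(s["position"],s["contact_force"])
S=get_image("side")
a=cv2.resize(w["color"][100:270,170:400],(690,510)[:2],interpolation=cv2.INTER_CUBIC)[:360,:400] if 0 else cv2.resize(w["color"][90:290,150:410],(416,320),interpolation=cv2.INTER_CUBIC)
b=cv2.resize(S["color"][225:305,245:341],(384,320),interpolation=cv2.INTER_CUBIC)
cv2.imwrite("pics/e.png",np.hstack([a,b]))
for p in [(483.9,-312.5,85)]:print(proj(w,p),proj(S,p))
E
```

```text
[ 464.96732227 -365.69302872  239.9527778 ] [-0.92955602 -0.01401114 -0.93563325]
[296.45704802 241.56902428] [289.90370147 238.31138862]
```

View pics/e.png

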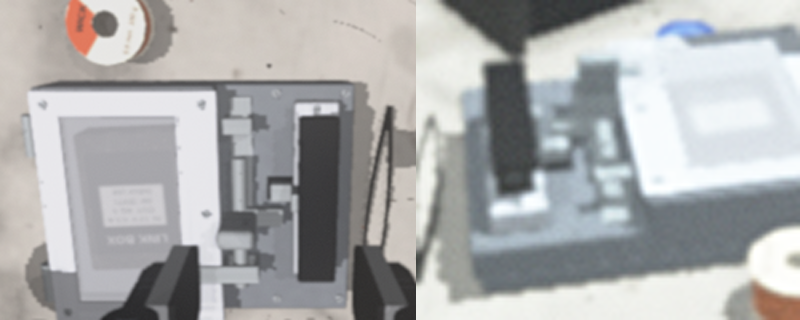

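In the wrist view the stud is at pixel ≈(298,240), against (296.5,241.6) expected when fully home. In the side view the catch bar stands up again. I'll check the catch height numerically and hand in if it's good.

```bash
python3 - <<'E'
from h import *
w=get_image("wrist")
c=lambda x,y:(150+x/1.6,90+y/1.6)
L={}
for z in(68,56):
    e=[plane(w,c(*p),z) for p in((320,117),(316,281))];L[z]=np.linalg.norm(e[0]-e[1]);print(z,L[z],e[0].round(1),e[1].round(1))
if abs(L[68]-103.2)<abs(L[56]-103.2): print(job_done())
E
```

```text
68 102.81076946089415 [ 440.4 -386.7   68. ] [ 428.3 -284.6   68. ]
56 106.95347529521723 [ 439.2 -384.8   56. ] [ 426.6 -278.6   56. ]
the job is handed in; nothing more can be done
None
```

The job is handed in: the cover is shut, the bolt is home and the catch has sprung back up, all confirmed from the images and force readings; the judge's verdict was not shown.

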